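# Let a washing ball out of the lever-lid tin and ease the lid shut

## Robot

A 6-joint arm with a two-finger parallel gripper is mounted at the origin on the work surface. World frame = base frame: x ahead of the robot, y to its left, z up, the work surface at z = 0. Lengths are in m, angles in degrees, forces in N, time in s.
With the tool pointing down it reaches from about 0.25 to 0.725 m from the base axis. Payload 9.7 kg.
Tool frame: the origin (TCP) lies between the finger pads; the fingertips stand 11 mm ahead of it and the grasp point (between the pads) lies 8 mm behind it; z points along the fingers, x is the direction in which the jaws open and shut, and the axes are right-handed (so a half turn about z gives the same grasp; the last joint's range is limited). The gripper opens to 85 mm and grips with 20 to 120 N. Pads are 22 mm wide; open, the fingers measure 114 mm over their backs; the gripper's body (76 mm by 85 mm) begins 54 mm behind the grasp point. The pads swing forward as they close: fully open they stand 13 mm farther back than shut.
Start: joints at [-73.682, 4.979, 10.078, 95.1, 0, 90], TCP at [0.155, -0.528, 0.217] pointing down, gripper open.
Joint ranges: [-179.16, 179.16], [-48.56, 103.87], [-65.8, 70.77], [-126.05, 130.52], [-82.76, 87.17], [-180, 180]. Speed limits (degrees/s): [127.2, 127.2, 147.25, 180, 180, 180].

## Interface

Orientations are given as [roll, pitch, yaw] about the fixed x, y, z axes, in that order (R = Rz(yaw) Ry(pitch) Rx(roll)).
In Python, from workcell import get_obs, camera, job_done, spotter gives the robot as it stands.
- The arm moves only by the tool play_rows, never from a script. Its argument "rows" is a list of rows, each a list of 3 entries, a list of its own where there are three numbers: the closure, from 0 (fully open) to 1 (shut), then the shift along the tool's x, y, z in cm, then the turn, a rotation vector about the tool's x, y, z in degrees. In form: [[claw, [x, y, z], [wx, wy, wz]], ...]. A call has 1 to 12 rows; each row shifts and turns the pose as measured when the row begins, along the tool's axes as they then stand; what a row does not reach is not made up. A row lasts 1/10 s, in which the tool goes at most 50 mm and 8.59 degrees, less where a joint would pass 70% of its speed; a pose out of reach is approached as far as the arm can. A call is refused whole if a number of a shift passes 5 or a number of a turn 8.59, either way. A call with a gripper value outside its range is refused whole. The fingers move at their own pace and stop on an object; "newtons" is the grip in N (left out, the last holds). Time passes only in rows, so rows that do not move let the fingers close. It gives the time, the measured TCP pose, the force and the opening at its end, in the units of the state.
- get_obs(): the state, without advancing time (a new reading comes with each control period).
- camera(name): name is "scene" or "top" or "wrist"; returns a dict with "img" (384x512x3 uint8, red, green, blue), "intrinsics" (3x3 intrinsics, pixels), "xyz" and "orientation" of the camera in the world. Camera axes: x right, y down, z forward; pixel columns grow to the right and rows downward; lengths in m; the calibration is good to about 2 mm. A picture is of the moment at which its call begins. There is no depth.
- job_done(): hands the job in, once; it reports no verdict.
Trained networks look in a picture, given as the dict that the camera call returned (one of the last four; its "shot" number tells which), for a name from the list of things; names that differ only in an ending like _2 or _b are one class to them, and where a whole thing is asked for, a point or a joint stands for the part that bears it (a point fixed in the world has none). Each returns a list of dicts, best first, with "confidence" (0 to 1); they miss things now and then, are a little off and sometimes report something else, mostly with a low value. They report only what shows in the picture. A call takes as long as a camera call.
- spotter.spot_in(picture, thing): "point" ([x, y, z] in m, in world coordinates, good to about 4 mm: the middle of the surface that is visible of it).
- spotter.trace(picture, thing): "pixels" (384x512 bool, what is visible of it).
The state is a dict: "time": time; "q": joint angles; "qd": joint speeds; "joint_efforts": joint torques, N m; "ee_pos": TCP position; "tcp_rot": TCP orientation; "wrist_force": force on the tool from outside, world axes, zero at the start; "torque": the same for the moment, N m; "opening": finger opening in m.
Only numpy, scipy, OpenCV 4.12 (cv2) and the standard library are available. Lean on these libraries where they do the work, as an engineer would, in place of code of your own. Each camera call takes 0.05 s, during which the arm holds its last target.

## Task

Rest the fingertips on the red lever of the enamel tin and press it right down so that the linked lid swings fully open and the yellow washing ball rolls out into the tin's tray, keeping the lever down until the ball lies there. Then let the lever rise slowly under the fingertips, so that the lid comes fully shut without slamming, and take the hand away. Work by the lever alone: do not touch the lid or the ball, do not pick anything up, and leave the scoop, pump bottle and clear peg where they stand.

Things in the scene. Friction and masses are not known exactly. Their poses are not given: they have to be found in the camera images.
- tin: Fixed white enamel-look steel tin with blue rims. Origin: on the work surface under its middle; its x axis runs from the lever side to the tray side, z up. Box x -65 to +65 mm, y +-60 mm, 124 mm high. The red lever sticks out on the -x side; on the +x side are the slanted lid and then the open tray (x 66 to 179 mm, y +-63 mm, walls 60 mm high).
- lever_pad (a point): Middle of the upper face of the red lever pad, 38 mm (tin x) x 38 mm (tin y). At rest this point is about 93 mm above the work surface, at tin x -187 mm; right down it is about 44 mm above it, at nearly the same x. Pressing takes about 2 to 3 N at first, about 6 N near the bottom, then it meets a hard stop. Let go, it flies up and the lid slams.
- lever_pivot (a point): The lever's pivot, at tin x -80 mm, 65 mm above the work surface, its axis along the tin's y. The pad's middle is 110 mm from it. The arm leans 0.2 rad up at rest and 0.25 rad down when pressed right down; a spring and the lid's weight push the pad up.
- lever (a joint): Lever angle in rad: 0 at rest (up, lid shut), 0.45 pressed right down to the stop. Letting it back up evenly over two seconds or more is gentle.
- lid (a joint): Lid angle in rad: 0 shut, 1.1 fully open. It follows the lever through a hidden link: lid angle = 2.44 x lever angle.
- lid_edge (a point): Middle of the free lower edge of the lid: blue frame with a clear window, 111 mm long, 122 mm wide, 4 mm thick. It is hinged at the top of the tin's mouth (tin x 13 mm, z 122 mm), slants down to tin x 71 mm, z 27 mm when shut, and swings outward and up over the tray, standing about level when fully open.
- ball_center (a point): Centre of the hard yellow plastic washing ball, 40 mm across, about 60 g. It starts inside the tin on the sloping floor, resting against the inside of the lid, and rolls out by itself into the tray when the lid opens.
- ball: The same yellow washing ball (its origin is a point on its skin, which turns as it rolls).
- tray_mid (a point): Middle of the tray's floor, 8 mm above the work surface; the ball's centre lies 20 mm above the floor when it rests in the tray.
- scoop: Bystander: purple plastic scoop, loose, 150 mm long and 40 mm high, bowl 64 mm across towards its own +x, handle towards -x. Origin: on the work surface below its middle.
- pump: Bystander: closed green glass dispenser, 68 mm across and 159 mm high, with a white press-button pump, loose. Origin: centre of its underside.
- peg: Bystander: upright clear plastic peg 24 mm thick, 34 mm across the head, 55 mm high, loose. Origin: centre of its underside.

How it is judged:
By the outcome, as a careful person would: the job done as asked, in the order asked, and still so for the second after the job is handed in, with the robot touching nothing.
It also fails if it takes over 38 s, if anything falls off the work surface, if the arm or the gripper's body presses on something with over 40 N, if the wrist force passes 120 N, or if a joint passes its speed limit or range.

## Working session

There is one attempt and no reset: what is moved stays moved. The work goes in short steps, Python scripts to look and compute and a tool call to move; the robot and the scene stay as the last step left them, time stands still between calls to the robot, and variables do not carry over. Pictures are saved under pics/ and viewed, and the job is handed in when it is done.

Besides the shell and the picture viewer there is one more tool, called after "Request:" as a command line: name --argument value ..., lists and objects as JSON in quotes. play_rows: Moves the arm, as the interface text tells. Its arguments: {"type":"object","properties":{"rows":{"type":"array","items":{"type":"array"}},"newtons":{"type":"number"}},"required":["rows"]}

```bash
mkdir -p pics; cat > h.py <<'E'
import numpy as np,cv2
from workcell import get_obs,camera,job_done,spotter
def save(p,n): cv2.imwrite('pics/'+n+'.png',cv2.cvtColor(p['img'],cv2.COLOR_RGB2BGR))
E
python3 - <<'E'
from h import *
o=get_obs();print(o)
for c in ['scene','top']:
    p=camera(c);save(p,c+'0');print(c,p['xyz'],p['orientation'],p['intrinsics'])
    for t in ['lever_pad','lid_edge','ball_center','tin','pump','peg','scoop','tray_mid']:
        try:print(t,[(np.round(r['point'],3).tolist(),round(r['confidence'],2)) for r in spotter.spot_in(p,t)[:2]])
        except Exception as e: print(t,e)
E
```

```text
{'time': 0.0, 'q': array([-7.36794129e+01,  5.01006955e+00,  1.00346192e+01,  9.51000042e+01,
       -2.00189545e-04,  9.00005186e+01]), 'qd': array([ 0.12024232,  0.00482487, -0.00649579, -0.0442173 ,  0.03261205,
       -0.00707692]), 'joint_efforts': array([ 5.96605914e-04, -5.20390248e+01,  4.64801717e+01,  1.64824032e-02,
        3.10076564e-05, -2.91398692e-07]), 'ee_pos': array([ 0.15448473, -0.5275965 ,  0.21669445]), 'tcp_rot': array([ 1.79999799e+02,  7.54545089e-02, -7.36799315e+01]), 'wrist_force': array([ 0.4937088 , -0.14535859, -0.56865629]), 'torque': array([-0.00563476, -0.00767072,  0.05141335]), 'opening': 0.08504026465812661}
scene [1.31725016 0.36267694 0.72045107] [-129.21732701    0.50190108  111.34417542] [[401.16242245   0.         255.05713247]
 [  0.         401.16242245 192.67266161]
 [  0.           0.           1.        ]]
lever_pad [([0.495, 0.177, 0.092], 0.52)]
lid_edge [([0.691, 0.095, 0.08], 0.9)]
ball_center []
tin [([0.708, 0.105, 0.052], 0.74)]
pump [([0.539, 0.008, 0.098], 0.64)]
peg [([0.796, 0.215, 0.054], 0.53)]
scoop [([0.668, 0.273, 0.029], 0.87), ([0.491, 0.182, 0.092], 0.67)]
tray_mid [([0.701, 0.102, 0.053], 0.57)]
top [0.4883189  0.09868694 1.03930669] [-171.7287806    -0.21860612  -88.48311137] [[419.90506464   0.         246.98924858]
 [  0.         419.90506464 189.98423023]
 [  0.           0.           1.        ]]
lever_pad [([0.691, 0.092, 0.083], 0.72), ([0.496, 0.178, 0.091], 0.55)]
lid_edge [([0.694, 0.093, 0.08], 0.91)]
ball_center []
tin [([0.687, 0.09, 0.058], 0.88)]
pump [([0.521, 0.004, 0.107], 0.74)]
peg [([0.78, 0.215, 0.059], 0.54)]
scoop [([0.675, 0.28, 0.033], 0.9), ([0.685, 0.094, 0.057], 0.72)]
tray_mid [([0.676, 0.088, 0.058], 0.93)]
```

View pics/scene0.png

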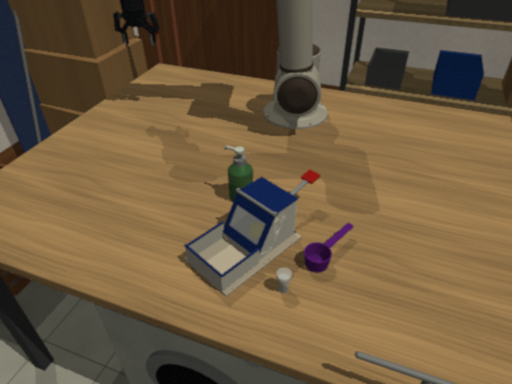

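View pics/top0.png

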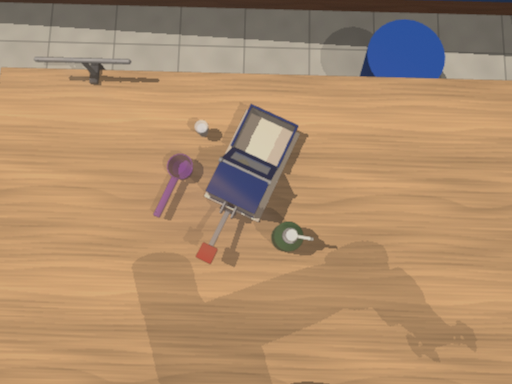

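The pad shows red at about scene (311,177) and top (207,253). The network points from both cameras agree on it. I'll refine the pad position and the tin heading next.

```bash
cat >> h.py <<'E'
from scipy.spatial.transform import Rotation as Ro
def ray(p,uv):
    K=p['intrinsics'];d=np.linalg.inv(K)@np.array([uv[0],uv[1],1.]);R=Ro.from_euler('xyz',p['orientation'],degrees=True).as_matrix();return np.array(p['xyz']),R@d
def atz(p,uv,z):
    o,d=ray(p,uv);return o+d*(z-o[2])/d[2]
def red(p):
    h=cv2.cvtColor(p['img'],cv2.COLOR_RGB2HSV);m=(((h[...,0]<6)|(h[...,0]>174))&(h[...,1]>170)&(h[...,2]>90)).astype(np.uint8)
    n,l,s,c=cv2.connectedComponentsWithStats(m);return [(s[i,4],c[i]) for i in range(1,n) if s[i,4]>40]
E
python3 - <<'E'
from h import *
rays=[]
for c in ['scene','top']:
    p=camera(c)
    for a,uv in red(p): print(c,a,uv.round(1),atz(p,uv,.093).round(4))
    if c=='top':
        m=spotter.trace(p,'tin')[0]['pixels']
        q=[atz(p,u,.06)[:2] for u in [(251,106),(297,123)]]  # tray far corners
        print(q, np.linalg.norm(q[0]-q[1]), np.mean(q,0))
        save(p,'t1');im=cv2.cvtColor(p['img'],cv2.COLOR_RGB2BGR)[90:280,140:330];cv2.imwrite('pics/crop.png',cv2.resize(im,None,fx=3,fy=3,interpolation=cv2.INTER_CUBIC))
E
```

```text
scene 135 [310.2 176.1] [0.4886 0.187  0.093 ]
[array([0.8369298 , 0.09444148]), array([ 0.79732509, -0.01762852])] 0.1188621835736629 [0.81712744 0.03840648]
```

View pics/crop.png

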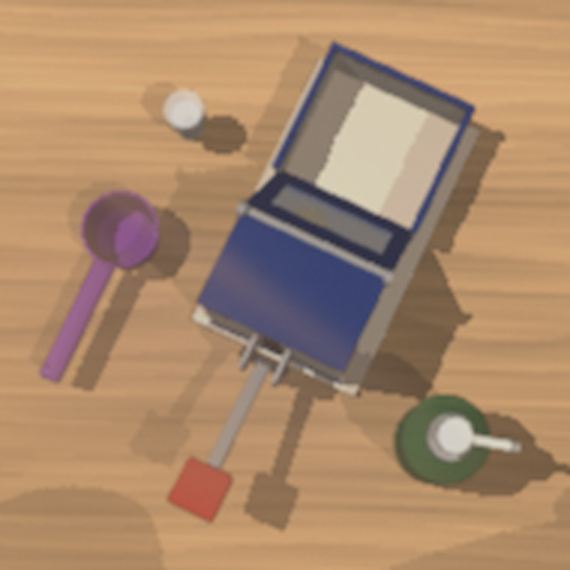

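```bash
python3 - <<'E'
from h import *
p=camera('top')
P=atz(p,(206.7,253),.093);a=atz(p,(251.7,104.7),.06);b=atz(p,(297.5,125.5),.06)
m=(a+b)/2;d=m-P;print(P,a,b,np.linalg.norm(d[:2]),np.degrees(np.arctan2(d[1],d[0])),np.degrees(np.arctan2(*( (a-b)[:2]*[-1,1]))))
s=camera('scene')
h=cv2.cvtColor(s['img'],cv2.COLOR_RGB2HSV);print(atz(s,(311.5,177),.093))
# triangulate
o1,d1=ray(p,(206.7,253));o2,d2=ray(s,(311,176.7))
t=np.linalg.lstsq(np.c_[d1,-d2],o2-o1,rcond=None)[0];print(o1+d1*t[0],o2+d2*t[1])
im=cv2.cvtColor(s['img'],cv2.COLOR_RGB2BGR)[150:300,170:340];cv2.imwrite('pics/crop2.png',cv2.resize(im,None,fx=4,fy=4,interpolation=cv2.INTER_CUBIC))
print(get_obs()['time'])
E
```

```text
[0.48168855 0.18469197 0.093     ] [0.84026192 0.09282455 0.06      ] [ 0.79112043 -0.01889272  0.06      ] 0.3652132807610889 -23.85933265069309 -23.743431684890247
[0.49142907 0.19120505 0.093     ]
[0.48163586 0.18537537 0.08548062] [0.48100265 0.18763857 0.08569075]
1.15
```

View pics/crop2.png

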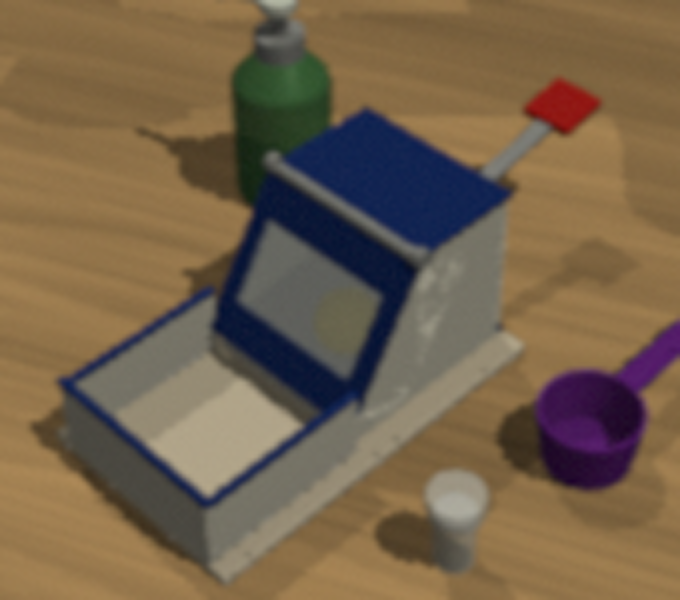

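Request:
play_rows --rows '[[1,[-2,-1.7,0],[0,0,0]],[1,[-4,-3.5,0],[0,0,0]],[1,[-4,-3.5,0],[0,0,0]],[1,[-4,-3.5,0],[0,0,0]],[1,[-4,-3.5,0],[0,0,0]],[1,[-4,-3.5,0],[0,0,0]],[1,[-4,-3.5,0],[0,0,0]],[1,[-4,-3.5,0],[0,0,0]],[1,[-4,-3.5,0],[0,0,0]],[1,[-4,-3.5,0],[0,0,0]],[1,[-4,-3.5,0],[0,0,0]],[1,[-4,-3.5,0],[0,0,0]]]' --newtons 40

```text
time: 2.35
ee_pos: [0.397, -0.0028, 0.2172]
tcp_rot: [-179.6, -0.2, -74.3]
wrist_force: [1.6, -1.2, 1.3]
opening: 0.0
```

```bash
cat >> h.py <<'E'
def rem(T,yaw=-23.8):
    o=get_obs();R=Ro.from_euler('xyz',o['tcp_rot'],degrees=True);Rt=Ro.from_euler('xyz',[180,0,yaw],degrees=True)
    print('t',o['time'],'pos',o['ee_pos'].round(4),'rot',o['tcp_rot'].round(2),'F',o['wrist_force'].round(2),'op',round(o['opening'],4),'q',o['q'].round(1))
    print('tool cm',(R.inv().apply(np.array(T)-o['ee_pos'])*100).round(2),'rotvec',np.degrees((R.inv()*Rt).as_rotvec()).round(2))
E
python3 -c "
from h import *
rem([.482,.185,.2])"
```

```text
t 2.35 pos [ 0.397  -0.0028  0.2172] rot [-179.63   -0.19  -74.32] F [ 1.63 -1.2   1.26] op 0.0 q [-3.00e-01 -1.62e+01 -9.40e+00  9.64e+01 -1.00e-01  1.64e+02]
tool cm [-15.79 -13.24   1.75] rotvec [ -0.26  -0.34 -50.52]
```

Request:
play_rows --rows '[[1,[0,0,0],[0,0,-8.4]],[1,[0,0,0],[0,0,-8.4]],[1,[0,0,0],[0,0,-8.4]],[1,[0,0,0],[0,0,-8.4]],[1,[0,0,0],[0,0,-8.4]],[1,[0,0,0],[0,0,-8.4]],[1,[0,0,0],[0,0,0]]]'

```text
time: 3.05
ee_pos: [0.3987, 0.0055, 0.2171]
tcp_rot: [-179.8, -0.4, -22.5]
wrist_force: [0.2, -0.5, 0.0]
opening: -0.0003
```

```bash
python3 -c "
from h import *
rem([.482,.185,.15])"
```

```text
t 3.05 pos [0.3987 0.0055 0.2171] rot [-179.85   -0.41  -22.51] F [ 0.19 -0.55  0.03] op -0.0003 q [  0.8 -16.   -9.3  96.3  -0.  113.3]
tool cm [  0.78 -19.76   6.76] rotvec [-0.16 -0.41  1.29]
```

Request:
play_rows --rows '[[1,[0.1,-2,0.5],[0,0,1]],[1,[0.1,-4,1],[0,0,0]],[1,[0.1,-4,1],[0,0,0]],[1,[0.1,-4,1],[0,0,0]],[1,[0.1,-3.5,1],[0,0,0]],[1,[0.1,-1.5,1],[0,0,0]],[1,[0,-0.5,0.5],[0,0,0]],[1,[0,0,0.2],[0,0,0]]]'

```text
time: 3.85
ee_pos: [0.4877, 0.1864, 0.1545]
tcp_rot: [-179.8, -0.6, -25.6]
wrist_force: [-0.2, -0.6, 0.1]
opening: 0.0001
```

```bash
python3 -c "
from h import *
rem([.482,.185,.12])
for c in ['wrist','scene']:
    p=camera(c);save(p,c+'2')"
```

```text
t 3.85 pos [0.4877 0.1864 0.1545] rot [-179.78   -0.62  -25.64] F [-0.23 -0.63  0.14] op 0.0001 q [ 21.1  -0.3  -2.3  87.4  -0.3 136.7]
tool cm [-0.49  0.38  3.44] rotvec [-0.21 -0.62 -1.84]
```

View pics/wrist2.png

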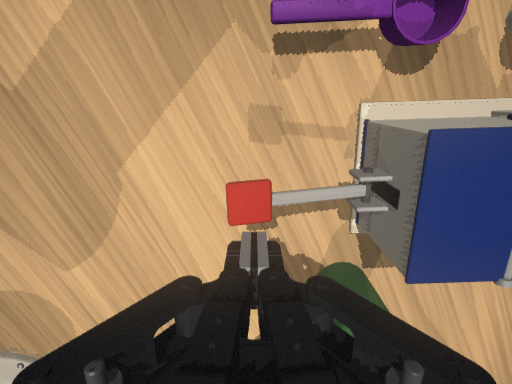

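View pics/scene2.png

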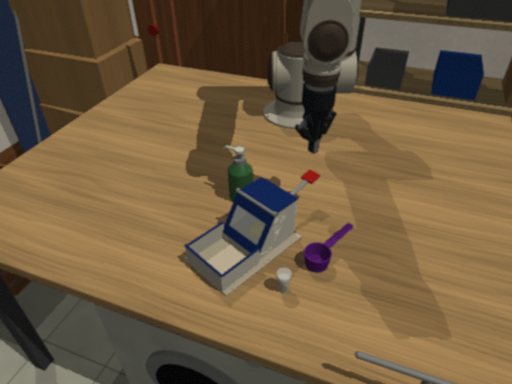

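Wrist view: the pad is at (249,202), with the lever arm leading right to the tin. Both closed fingertips are just below it in the image. I'll project this pixel for a third estimate.

```bash
python3 -c "
from h import *
p=camera('wrist')
for uv in [(249,202),(248,245),(256,238)]: print(uv,atz(p,uv,.093),atz(p,uv,.1435))
a,b=atz(p,(272,197),.1-.005),atz(p,(366,188),.072);print(np.degrees(np.arctan2(*(b-a)[[1,0]])))
T=atz(p,(249,202),.093);T[2]=.115;rem(T)
print(spotter.spot_in(p,'lever_pad')[:2])
"
```

```text
(249, 202) [0.48464517 0.18544011 0.093     ] [0.49307287 0.20240234 0.1435    ]
(248, 245) [0.46639789 0.14995919 0.093     ] [0.47902584 0.17508858 0.1435    ]
(256, 238) [0.47556886 0.15302056 0.093     ] [0.48608579 0.17744527 0.1435    ]
-25.680136111149064
t 4.0 pos [0.4878 0.1855 0.1557] rot [-179.73   -0.68  -25.66] F [-0.46 -0.12  0.37] op -0.0003 q [ 21.   -0.4  -2.3  87.4  -0.3 136.7]
tool cm [-0.33  0.16  4.06] rotvec [-0.26 -0.69 -1.86]
[{'point': [0.4936, 0.174, 0.0913], 'confidence': 0.86}]
```

Request:
play_rows --rows '[[1,[-0.15,0.05,1],[-0.2,-0.6,0]],[1,[-0.1,0.05,1],[0,0,0]],[1,[-0.05,0,1],[0,0,0]],[1,[0,0,0.7],[0,0,0]],[1,[0,0,0.4],[0,0,0]],[1,[0,0,0.2],[0,0,0]]]'

```text
time: 4.65
ee_pos: [0.4846, 0.1839, 0.1105]
tcp_rot: [-179.8, -0.1, -25.9]
wrist_force: [-0.7, -0.4, -0.4]
opening: 0.0001
```

```bash
python3 -c "
from h import *
rem([.484,.1855,.104])"
```

```text
t 4.65 pos [0.4846 0.1839 0.1105] rot [-1.7984e+02 -1.3000e-01 -2.5860e+01] F [-0.68 -0.35 -0.39] op 0.0001 q [ 20.8  -0.4  -7.3  82.9   0.  136.6]
tool cm [-0.13 -0.12  0.65] rotvec [-0.16 -0.14 -2.06]
```

Request:
play_rows --rows '[[1,[-0.05,-0.05,0.2],[0,0,0]],[1,[-0.05,-0.05,0.2],[0,0,0]],[1,[0,0,0.2],[0,0,0]],[1,[0,0,0.2],[0,0,0]],[1,[0,0,0.2],[0,0,0]],[1,[0,0,0.2],[0,0,0]]]'

```text
time: 5.25
ee_pos: [0.4845, 0.1857, 0.0981]
tcp_rot: [-179.8, -0.2, -25.8]
wrist_force: [0.5, 1.1, -0.1]
opening: -0.0001
```

```bash
python3 -c "
from h import *
rem([.484,.1855,.055])
p=camera('wrist');save(p,'w3')"
```

```text
t 5.25 pos [0.4845 0.1857 0.0981] rot [-179.79   -0.18  -25.83] F [ 0.47  1.12 -0.14] op -0.0001 q [ 21.   -0.2  -8.5  81.5   0.  136.8]
tool cm [-0.05  0.06  4.31] rotvec [-0.21 -0.18 -2.03]
```

View pics/w3.png

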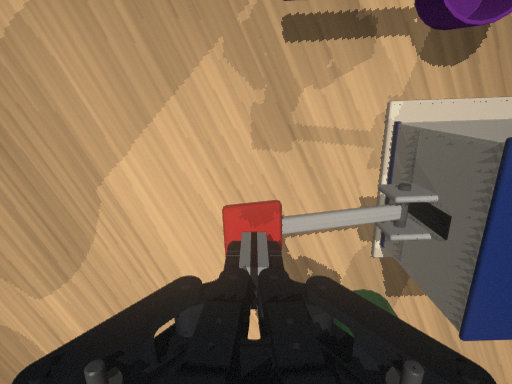

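The fingertips (255,236) sit over the middle of the red pad (222–283 wide). No contact yet, so I continue down.

Request:
play_rows --rows '[[1,[0,0,0.2],[0,0,0]],[1,[0,0,0.2],[0,0,0]],[1,[0,0,0.2],[0,0,0]],[1,[0,0,0.2],[0,0,0]],[1,[0,0,0.2],[0,0,0]]]'

```text
time: 5.8
ee_pos: [0.4846, 0.1857, 0.0872]
tcp_rot: [-179.8, -0.2, -25.8]
wrist_force: [-0.7, 0.2, -0.1]
opening: -0.0
```

```bash
python3 -c "
from h import *
rem([.484,.1855,.05])
p=camera('scene');save(p,'s4')
im=cv2.cvtColor(p['img'],cv2.COLOR_RGB2BGR)[100:300,170:370];cv2.imwrite('pics/s4.png',cv2.resize(im,None,fx=3,fy=3,interpolation=cv2.INTER_CUBIC))"
```

```text
t 5.8 pos [0.4846 0.1857 0.0872] rot [-179.79   -0.18  -25.84] F [-0.69  0.19 -0.08] op -0.0 q [ 2.100e+01 -1.000e-01 -9.600e+00  8.030e+01  0.000e+00  1.368e+02]
tool cm [-0.06  0.06  3.72] rotvec [-0.2  -0.18 -2.04]
```

View pics/s4.png

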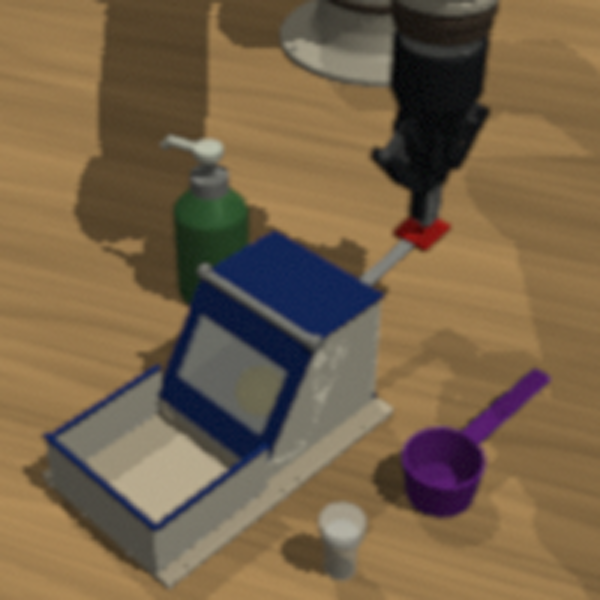

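```bash
python3 -c "
from h import *
p=camera('wrist');save(p,'w5')
s=camera('scene')
K=s['intrinsics'];R=Ro.from_euler('xyz',s['orientation'],degrees=True).as_matrix()
def pr(P):
    c=R.T@(np.array(P)-s['xyz']);return (K@c/c[2])[:2]
for z in [.07,.076,.087,.093]: print(z,pr([.4846,.1857,z]),3*(pr([.4846,.1857,z])-[170,100]))
im=cv2.cvtColor(s['img'],cv2.COLOR_RGB2BGR)[150:200,280:340];cv2.imwrite('pics/s5.png',cv2.resize(im,None,fx=10,fy=10,interpolation=cv2.INTER_NEAREST))
rem([.484,.1855,.05])
"
```

```text
0.07 [309.45867683 182.05405414] [418.37603048 246.16216243]
0.076 [309.6338968  180.25251139] [418.90169041 240.75753418]
0.087 [309.95842017 176.91588999] [419.87526052 230.74766998]
0.093 [310.1372506  175.07722605] [420.41175179 225.23167815]
t 5.95 pos [0.4845 0.1857 0.0872] rot [-1.7981e+02 -1.6000e-01 -2.5840e+01] F [-0.42  0.   -0.59] op -0.0001 q [ 2.100e+01 -1.000e-01 -9.600e+00  8.030e+01  0.000e+00  1.368e+02]
tool cm [-0.05  0.05  3.72] rotvec [-0.19 -0.17 -2.04]
```

View pics/w5.png

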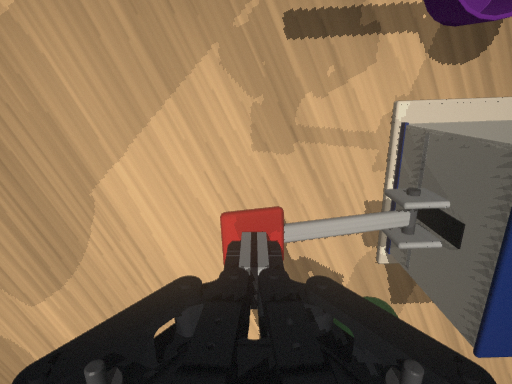

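View pics/s5.png

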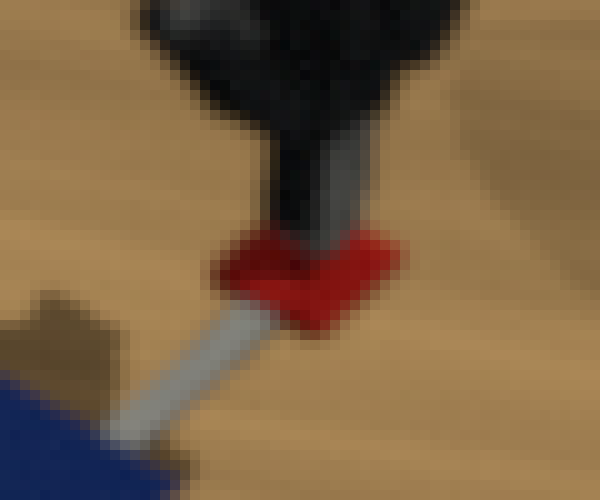

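Request:
play_rows --rows '[[1,[0,0,0.2],[0,0,0]],[1,[0,0,0.2],[0,0,0]],[1,[0,0,0.2],[0,0,0]]]'

```text
time: 6.25
ee_pos: [0.4848, 0.1858, 0.0812]
tcp_rot: [-179.8, -0.2, -25.8]
wrist_force: [-0.3, 0.2, 0.0]
opening: 0.0001
```

```bash
python3 -c "
from h import *
s=camera('scene')
im=cv2.cvtColor(s['img'],cv2.COLOR_RGB2BGR)
a=cv2.imread('pics/scene0.png')
o=np.hstack([a[150:290,180:340],im[150:290,180:340]]);cv2.imwrite('pics/s6.png',cv2.resize(o,None,fx=2.5,fy=2.5,interpolation=cv2.INTER_CUBIC))
for i in range(4): rem([.484,.1855,.05]); camera('top') if i<1 else 0
"
```

```text
t 6.3 pos [0.4846 0.1857 0.0808] rot [-179.8    -0.18  -25.84] F [-0.11 -0.71 -0.17] op -0.0 q [ 21.   -0.  -10.2  79.6   0.  136.8]
tool cm [-0.06  0.06  3.08] rotvec [-0.2  -0.18 -2.04]
t 6.35 pos [0.4846 0.1857 0.081 ] rot [-1.798e+02 -1.700e-01 -2.584e+01] F [-0.27 -0.49  0.61] op -0.0002 q [ 21.   -0.  -10.2  79.6   0.  136.8]
tool cm [-0.05  0.05  3.1 ] rotvec [-0.2  -0.18 -2.04]
t 6.35 pos [0.4846 0.1857 0.081 ] rot [-1.798e+02 -1.700e-01 -2.584e+01] F [-0.27 -0.49  0.61] op -0.0002 q [ 21.   -0.  -10.2  79.6   0.  136.8]
tool cm [-0.05  0.05  3.1 ] rotvec [-0.2  -0.18 -2.04]
t 6.35 pos [0.4846 0.1857 0.081 ] rot [-1.798e+02 -1.700e-01 -2.584e+01] F [-0.27 -0.49  0.61] op -0.0002 q [ 21.   -0.  -10.2  79.6   0.  136.8]
tool cm [-0.05  0.05  3.1 ] rotvec [-0.2  -0.18 -2.04]
```

View pics/s6.png

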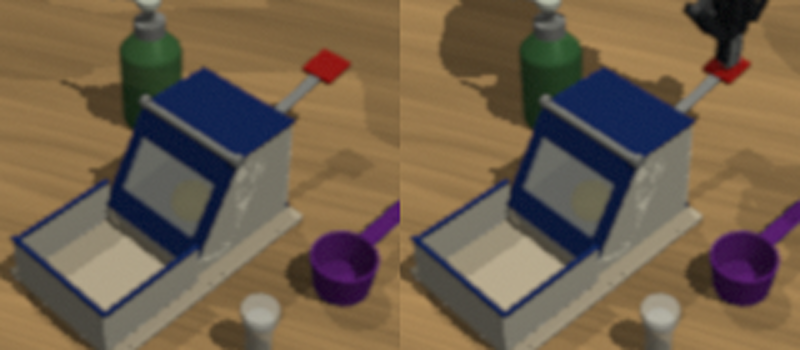

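```bash
python3 -c "
from h import *
o=get_obs();Rt=Ro.from_euler('xyz',o['tcp_rot'],degrees=True)
def pr(s,P):
    K=s['intrinsics'];R=Ro.from_euler('xyz',s['orientation'],degrees=True).as_matrix()
    c=R.T@(np.array(P)-s['xyz']);return (K@c/c[2])[:2].round(1)
w=camera('wrist');s=camera('scene');save(w,'w7')
for dz in [-.02,-.01,0,.005,.011,.015,.02]:
    P=o['ee_pos']+Rt.apply([0,0,dz]);print(dz,P.round(3),'wrist',pr(w,P),'scene',pr(s,P))
im=cv2.cvtColor(s['img'],cv2.COLOR_RGB2BGR)[150:200,280:340];im2=cv2.cvtColor(w['img'],cv2.COLOR_RGB2BGR)[180:280,200:320]
cv2.imwrite('pics/s7.png',np.hstack([cv2.resize(im,(500,420),interpolation=cv2.INTER_NEAREST)[:, :300+100],cv2.resize(im2,(400,420))]))
"
```

```text
-0.02 [0.485 0.186 0.101] wrist [252.9 252.3] scene [310.4 172.6]
-0.01 [0.485 0.186 0.091] wrist [252.9 243.3] scene [310.1 175.7]
0 [0.485 0.186 0.081] wrist [252.9 235.3] scene [309.8 178.8]
0.005 [0.485 0.186 0.076] wrist [252.9 231.6] scene [309.6 180.3]
0.011 [0.485 0.186 0.07 ] wrist [252.9 227.4] scene [309.5 182.1]
0.015 [0.485 0.186 0.066] wrist [252.9 224.8] scene [309.3 183.3]
0.02 [0.485 0.186 0.061] wrist [252.9 221.6] scene [309.2 184.8]
```

View pics/s7.png

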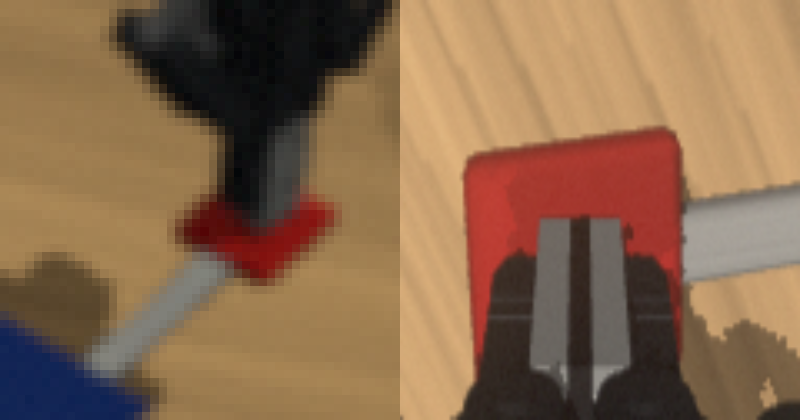

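View pics/w7.png

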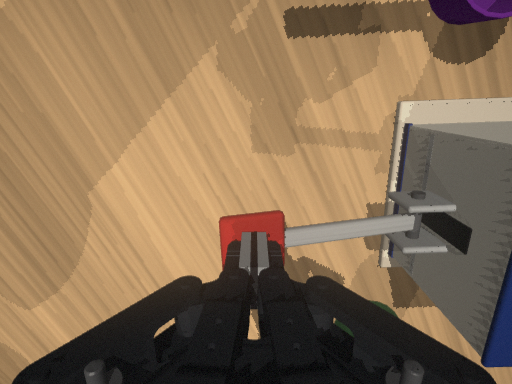

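```bash
python3 -c "
from h import *
w=camera('wrist');print(w['xyz'],w['orientation'],w['intrinsics'][0,0])
def pr(s,P):
    K=s['intrinsics'];R=Ro.from_euler('xyz',s['orientation'],degrees=True).as_matrix()
    c=R.T@(np.array(P)-s['xyz']);return (K@c/c[2])[:2].round(1)
c=np.array([.484,.1855]);y=np.radians(-23.8);ux=np.array([np.cos(y),np.sin(y)]);uy=np.array([-ux[1],ux[0]])
for th in [0,.05,.1,.15,.2]:
  a=.2-th
  out=[]
  for l in [129,91]:
    for s in [19,-19]:
      x=-80-l*np.cos(a);z=65+l*np.sin(a)+ (93-65-110*np.sin(.2))*1
      P=np.r_[c+ux*(x+187.8)/1000+uy*s/1000,z/1000];out.append(pr(w,P).tolist())
  print(th,out)
print('pivot',pr(w,np.r_[c+ux*.1078,.065]))
a,b=[s for s in [cv2.imread('pics/w7.png')]*2]
# network view
print(spotter.spot_in(w,'lever_pad')[:2])
"
```

```text
[0.51976553 0.2586932  0.23854763] [161.91394382  -0.25020362 -25.86698949] 283.4398381104724
0 [[216.5, 219.1], [221.5, 278.6], [283.5, 211.4], [283.7, 269.1]]
0.05 [[215.9, 214.6], [220.7, 272.3], [281.3, 208.5], [281.7, 265.0]]
0.1 [[215.8, 210.4], [220.5, 266.4], [279.6, 205.7], [280.1, 261.0]]
0.15 [[216.3, 206.4], [220.8, 260.8], [278.4, 203.1], [278.9, 257.3]]
0.2 [[217.3, 202.6], [221.6, 255.6], [277.6, 200.5], [278.1, 253.6]]
pivot [413.2 219.2]
[{'point': [0.5106, 0.1736, 0.0864], 'confidence': 0.95}]
```

Request:
play_rows --rows '[[1,[0,0,0.2],[0,0,0]],[1,[0,0,0.2],[0,0,0]],[1,[0,0,0.2],[0,0,0]],[1,[0,0,0.2],[0,0,0]]]'

```text
time: 6.95
ee_pos: [0.4849, 0.1862, 0.074]
tcp_rot: [-179.7, -0.2, -25.8]
wrist_force: [-1.3, -0.3, 2.2]
opening: -0.0003
```

```bash
cat > look.py <<'E'
from h import *
import sys
n=sys.argv[1]
w=camera('wrist');s=camera('scene')
im=cv2.cvtColor(s['img'],cv2.COLOR_RGB2BGR)[150:290,180:340];im2=cv2.cvtColor(w['img'],cv2.COLOR_RGB2BGR)[150:290,190:350]
cv2.imwrite('pics/%s.png'%n,np.hstack([cv2.resize(im,(400,350),interpolation=cv2.INTER_CUBIC),cv2.resize(im2,(400,350),interpolation=cv2.INTER_CUBIC)]))
rem([.484,.1855,.05])
E
python3 look.py a1
```

```text
t 7.05 pos [0.4849 0.1862 0.0737] rot [-179.71   -0.2   -25.82] F [-1.39  0.77  2.45] op -0.0002 q [ 2.100e+01  1.000e-01 -1.090e+01  7.870e+01  1.000e-01  1.368e+02]
tool cm [-0.06  0.11  2.37] rotvec [-0.29 -0.21 -2.02]
```

View pics/a1.png

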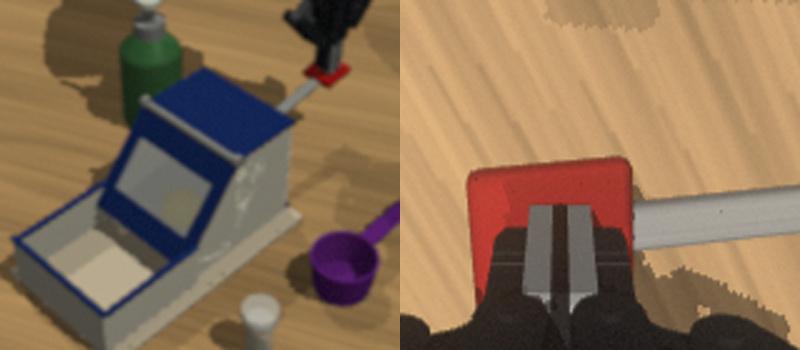

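Contact: 2.3 N upward at TCP z ≈ 0.074, and the fingertips are well inside the pad. The tips touch about 20 mm lower than I expected from the given fingertip offset, so I go by force. Now pressing.

Request:
play_rows --rows '[[1,[0,0,0.3],[0,0,0]],[1,[0,0,0.3],[0,0,0]],[1,[0,0,0.3],[0,0,0]],[1,[0,0,0.3],[0,0,0]],[1,[0,0,0.3],[0,0,0]],[1,[0,0,0.3],[0,0,0]],[1,[0,0,0.3],[0,0,0]],[1,[0,0,0.3],[0,0,0]]]'

```text
time: 7.85
ee_pos: [0.4846, 0.1866, 0.0483]
tcp_rot: [-179.7, -0.2, -25.8]
wrist_force: [-2.8, 0.5, 5.1]
opening: -0.0001
```

```bash
python3 look.py a2
```

```text
t 7.95 pos [0.4846 0.1866 0.0481] rot [-1.7968e+02 -1.6000e-01 -2.5810e+01] F [-2.35  0.77  5.02] op 0.0003 q [ 2.100e+01  6.000e-01 -1.320e+01  7.580e+01  1.000e-01  1.368e+02]
tool cm [-0.01  0.13 -0.19] rotvec [-0.31 -0.16 -2.01]
```

View pics/a2.png

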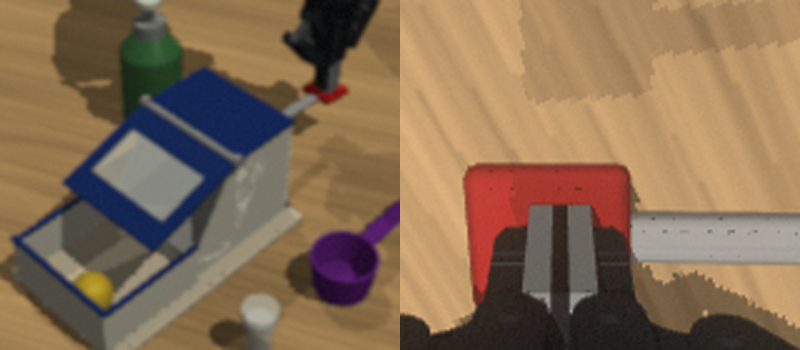

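The lid is about half open and the ball is already in the tray at left-crop (93,290). Pressing on to the stop.

Request:
play_rows --rows '[[1,[0,0,0.3],[0,0,0]],[1,[0,0,0.3],[0,0,0]],[1,[0,0,0.3],[0,0,0]],[1,[0,0,0.3],[0,0,0]],[1,[0,0,0.3],[0,0,0]]]'

```text
time: 8.45
ee_pos: [0.4859, 0.1861, 0.034]
tcp_rot: [-179.7, -0.3, -25.8]
wrist_force: [-2.2, -0.7, 5.9]
opening: 0.0002
```

Request:
play_rows --rows '[[1,[0,0,0.25],[0,0,0]],[1,[0,0,0.25],[0,0,0]]]'

```text
time: 8.65
ee_pos: [0.4868, 0.1858, 0.0303]
tcp_rot: [-179.6, -0.5, -25.9]
wrist_force: [-8.9, -1.9, 24.0]
opening: -0.0
```

```bash
python3 look.py a3
```

```text
t 8.75 pos [0.4867 0.1859 0.0308] rot [-179.61   -0.46  -25.87] F [-8.11 -2.3  16.94] op 0.0001 q [ 2.090e+01  1.000e+00 -1.480e+01  7.360e+01 -1.000e-01  1.368e+02]
tool cm [-0.21  0.14 -1.93] rotvec [-0.38 -0.47 -2.07]
```

View pics/a3.png

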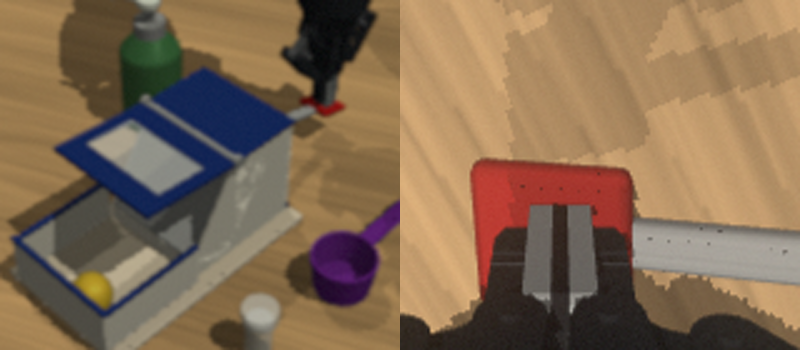

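At the stop: 17–24 N upward and the lid about level. I'll hold briefly and check the ball is still.

Request:
play_rows --rows '[[1,[0,0,0.1],[0,0,0]],[1,[0,0,0.1],[0,0,0]],[1,[0,0,0.1],[0,0,0]],[1,[0,0,0.1],[0,0,0]],[1,[0,0,0.1],[0,0,0]]]'

```text
time: 9.25
ee_pos: [0.4867, 0.1859, 0.0311]
tcp_rot: [-179.5, -0.6, -25.9]
wrist_force: [-6.7, -0.5, 12.4]
opening: 0.0001
```

```bash
python3 look.py a4; python3 -c "
from h import *
for i in range(2):
  for c in ['top','scene']:
    p=camera(c);r=spotter.spot_in(p,'ball_center');print(c,[(x['point'],x['confidence']) for x in r[:1]])
    m=spotter.trace(p,'ball')
    if m: v,u=np.nonzero(m[0]['pixels']);print(u.mean(),v.mean(),len(u))
"
```

```text
t 9.35 pos [0.4866 0.1859 0.0311] rot [-179.5    -0.56  -25.88] F [-6.22  0.05 12.75] op -0.0003 q [ 2.090e+01  8.000e-01 -1.490e+01  7.350e+01 -1.000e-01  1.368e+02]
tool cm [-0.2   0.13 -1.89] rotvec [-0.49 -0.57 -2.07]
top [([0.8053, 0.0583, 0.0418], 0.62)]
264.0098039215686 120.0 102
scene [([0.8051, 0.0731, 0.0381], 0.56)]
218.27152317880794 263.9933774834437 151
top [([0.8049, 0.0592, 0.0429], 0.45)]
263.3697478991597 120.4873949579832 119
scene [([0.8049, 0.0721, 0.0397], 0.64)]
218.392 264.704 125
```

View pics/a4.png

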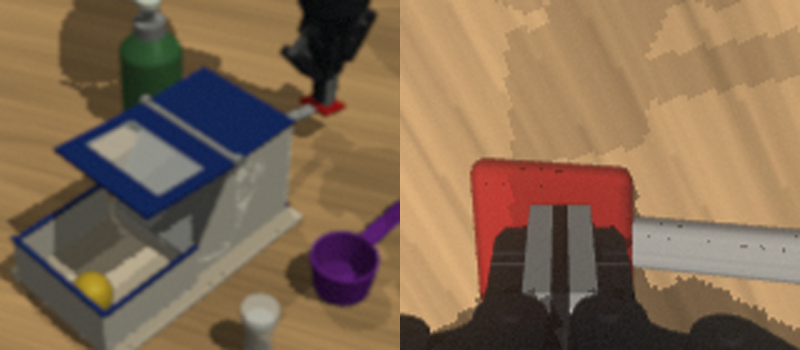

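The ball is at rest in the tray: (0.805, 0.06–0.07, ~0.04), unchanged over repeated pictures. Now letting the lever up slowly.

Request:
play_rows --rows '[[1,[0,0,-0.1],[0,0,0]],[1,[0,0,-0.13],[0,0,0]],[1,[0,0,-0.13],[0,0,0]],[1,[0,0,-0.13],[0,0,0]],[1,[0,0,-0.13],[0,0,0]],[1,[0,0,-0.13],[0,0,0]],[1,[0,0,-0.13],[0,0,0]],[1,[0,0,-0.13],[0,0,0]]]'

```text
time: 10.75
ee_pos: [0.4851, 0.1864, 0.0423]
tcp_rot: [-179.5, -0.4, -25.8]
wrist_force: [-4.8, 2.4, 5.5]
opening: 0.0002
```

Request:
play_rows --rows '[[1,[0,0,-0.13],[0,0,0]],[1,[0,0,-0.13],[0,0,0]],[1,[0,0,-0.13],[0,0,0]],[1,[0,0,-0.13],[0,0,0]],[1,[0,0,-0.13],[0,0,0]],[1,[0,0,-0.13],[0,0,0]],[1,[0,0,-0.13],[0,0,0]],[1,[0,0,-0.13],[0,0,0]]]'

```text
time: 11.55
ee_pos: [0.4849, 0.1865, 0.0535]
tcp_rot: [-179.5, -0.4, -25.8]
wrist_force: [-3.6, 1.7, 5.0]
opening: -0.0001
```

```bash
python3 look.py a5
```

```text
t 11.65 pos [0.485  0.1865 0.0537] rot [-179.47   -0.38  -25.83] F [-4.27  1.45  4.47] op 0.0002 q [ 2.100e+01  2.000e-01 -1.300e+01  7.620e+01  1.000e-01  1.368e+02]
tool cm [-0.05  0.14  0.36] rotvec [-0.52 -0.39 -2.02]
```

View pics/a5.png

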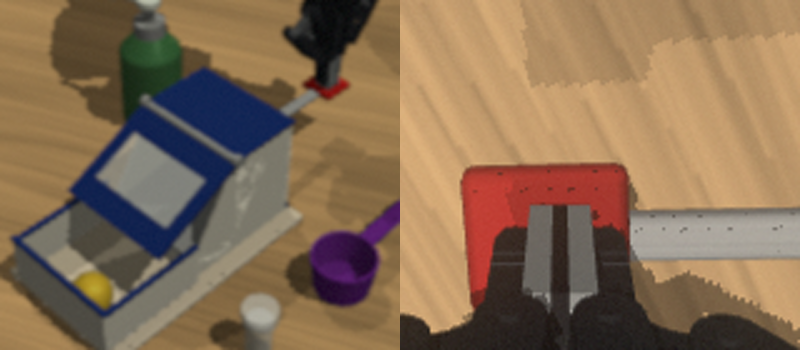

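Request:
play_rows --rows '[[1,[0,0,-0.13],[0,0,0]],[1,[0,0,-0.13],[0,0,0]],[1,[0,0,-0.13],[0,0,0]],[1,[0,0,-0.13],[0,0,0]],[1,[0,0,-0.13],[0,0,0]],[1,[0,0,-0.13],[0,0,0]],[1,[0,0,-0.13],[0,0,0]],[1,[0,0,-0.12],[0,0,0]],[1,[0,0,-0.12],[0,0,0]],[1,[0,0,-0.12],[0,0,0]]]'

```text
time: 12.65
ee_pos: [0.4863, 0.1859, 0.0678]
tcp_rot: [-179.5, -0.6, -25.9]
wrist_force: [-0.4, -0.2, 3.7]
opening: 0.0003
```

Request:
play_rows --rows '[[1,[0,0,-0.1],[0,0,0]],[1,[0,0,-0.1],[0,0,0]],[1,[0,0,-0.1],[0,0,0]],[1,[0,0,-0.1],[0,0,0]],[1,[0,0,-0.1],[0,0,0]],[1,[0,0,-0.1],[0,0,0]]]'

```text
time: 13.25
ee_pos: [0.4872, 0.1855, 0.0745]
tcp_rot: [-179.4, -0.7, -25.9]
wrist_force: [1.7, 0.1, 2.2]
opening: -0.0001
```

Request:
play_rows --rows '[[1,[0,0,-0.1],[0,0,0]],[1,[0,0,-0.1],[0,0,0]],[1,[0,0,-0.1],[0,0,0]],[1,[0,0,-0.1],[0,0,0]],[1,[0,0,-0.1],[0,0,0]],[1,[0,0,-0.1],[0,0,0]]]'

```text
time: 13.85
ee_pos: [0.4873, 0.1851, 0.0805]
tcp_rot: [-179.5, -0.7, -25.9]
wrist_force: [-0.6, -0.8, 0.0]
opening: -0.0001
```

```bash
python3 look.py a6
```

```text
t 13.95 pos [0.4874 0.1852 0.0806] rot [-179.48   -0.71  -25.92] F [-0.02  0.47  0.46] op -0.0001 q [ 20.9  -0.3 -10.5  78.9  -0.2 136.8]
tool cm [-0.35  0.15  3.05] rotvec [-0.51 -0.72 -2.12]
```

View pics/a6.png

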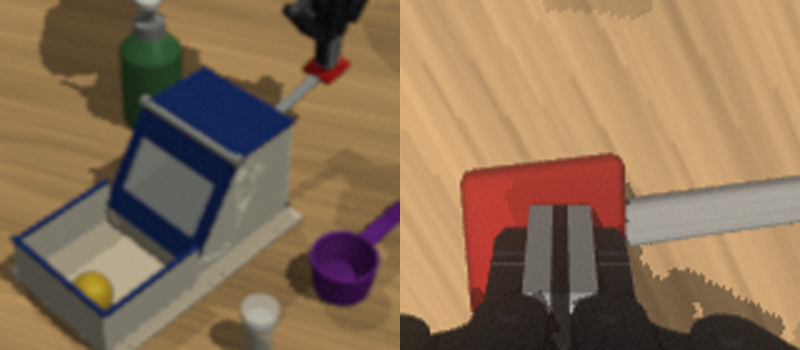

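The lid is shut, the force is back to zero and the ball is in the tray. Lifting the hand away, gently at first.

Request:
play_rows --rows '[[1,[0,0,-0.15],[0,0,0]],[1,[0,0,-0.15],[0,0,0]],[1,[0,0,-0.3],[0,0,0]],[1,[0,0,-1],[0,0,0]],[1,[0,0,-2],[0,0,0]],[1,[0,0,-3],[0,0,0]],[1,[0,0,-3],[0,0,0]],[1,[0,0,-2],[0,0,0]],[1,[0,0,-1],[0,0,0]],[1,[0,0,0],[0,0,0]],[1,[0,0,0],[0,0,0]]]'

```text
time: 15.05
ee_pos: [0.4841, 0.1847, 0.214]
tcp_rot: [-179.5, -0.6, -25.9]
wrist_force: [0.1, 1.5, 0.6]
opening: -0.0002
```

```bash
python3 -c "
from h import *
rem([.484,.1855,.2])
p=camera('scene');a=cv2.imread('pics/scene0.png');im=cv2.cvtColor(p['img'],cv2.COLOR_RGB2BGR)
cv2.imwrite('pics/f.png',cv2.resize(np.hstack([a[120:310,170:370],im[120:310,170:370]]),None,fx=2,fy=2,interpolation=cv2.INTER_CUBIC))
d=cv2.absdiff(a,im)[180:290,180:310].max(2);print((d>40).sum())
r=spotter.spot_in(p,'ball_center');print(r[:1])
"
```

```text
t 15.05 pos [0.4841 0.1847 0.214 ] rot [-179.51   -0.63  -25.9 ] F [0.08 1.49 0.64] op -0.0002 q [ 2.090e+01 -3.000e-01  4.200e+00  9.380e+01 -1.000e-01  1.368e+02]
tool cm [-0.06 -0.06  1.4 ] rotvec [-0.48 -0.64 -2.1 ]
182
[{'point': [0.8053, 0.0686, 0.0416], 'confidence': 0.55}]
```

View pics/f.png

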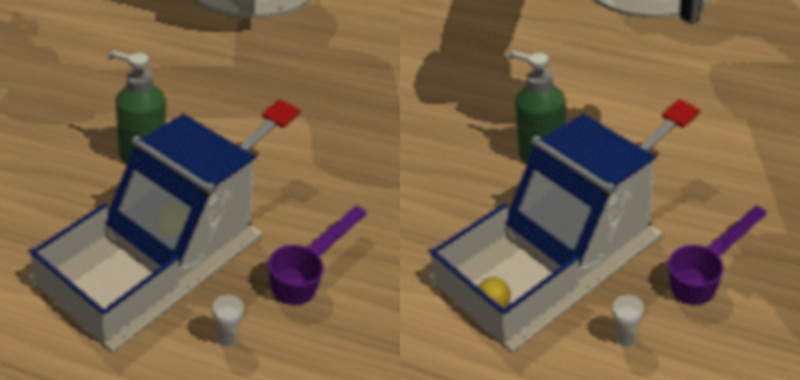

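The before and after views match: lid shut, lever fully up, bystanders unmoved. The ball lies in the tray at right-view (493,293).

```bash
python3 -c "
from h import *
print(job_done())"
```

```text
the job is handed in; nothing more can be done
None
```

I pressed the red lever right down with the closed fingertips. The lid swung fully open, and the yellow ball rolled out into the tray. I held the lever at its stop until the ball lay still, let it up over about four seconds until the force faded to zero, then lifted the hand about 13 cm clear. I handed the job in at about 15 s.

**Last checks:**
- **Lid and lever:** the last scene picture shows the lid shut and the lever back at rest.
- **Ball:** it lies in the tray at about (0.805, 0.07, 0.04), the same as when I held the lever down.
- **Bystanders:** the scoop, pump bottle and peg stand where they did at the start.
- **Force:** the highest wrist force I read was about 26 N, at the lever's hard stop.

**What disagreed:**
- **Contact height:** the fingertips met the pad about 20–25 mm lower in TCP height than the stated fingertip offset implied, so I went by the force reading and the pictures.
- **Lever pad position:** the network's point for the pad was about 14 mm off my pixel-based position. I used mine, which the wrist camera confirmed.

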